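# Rock the jammed wax end down the neck of the wax-ends bottle

## Robot

A 6-joint arm with a two-finger parallel gripper is mounted at the origin on the work surface. World frame = base frame: x ahead of the robot, y to its left, z up, the work surface at z = 0. Lengths are in mm, angles in rad, forces in N, time in s.
With the tool pointing down it reaches from about 350 to 1000 mm from the base axis. Payload 7.1 kg.
Tool frame: the origin (TCP) lies on the centre line of the jaws, within the pads' length; the fingertips stand 22 mm ahead of it and the grasp point (between the pads) lies 3 mm ahead of it (ctrl.finger_overhang is the distance from the TCP to the fingertips, in mm); z points along the fingers, y is the direction in which the jaws open and shut (so a half turn about z gives the same grasp; the last joint's range is limited). The gripper opens to 85 mm and grips with 20 to 120 N. Pads are 22 mm wide; open, the fingers measure 114 mm over their backs; the gripper's body (76 mm by 85 mm) begins 54 mm behind the grasp point. The pads swing forward as they close: fully open they stand 13 mm farther back than shut.
Start: joints at [1.082, 0.423, 1.63, -0, 1.089, -0.019], TCP at [282.91, 557.285, 218.019] pointing down, gripper open.
Joint ranges: [-3, 3], [-0.9, 2.11], [0.09, 2.58], [-1.31, 4.45], [0.11, 2.69], [-2.54, 2.54]. Speed limits (rad/s): [2.39, 2.39, 3.01, 3.14, 3.14, 3.14].

## Interface

Orientations are given as a unit quaternion [w, x, y, z].
In Python, from cell import ctrl gives the robot as it stands. The module is installed in compiled form; this text tells all that it offers.
- The arm moves only by the tool move_arm, never from a script. Its argument "rows" is a list of rows, each a list of 7 numbers: the shift along the tool's x, y, z scaled (see below), then the turn, a rotation vector about the tool's x, y, z scaled (see below), then the opening, from 0 (shut) to 1 (fully open). A call has 1 to 12 rows; each row shifts and turns the commanded pose from where the row before left it, along the tool's axes as they then stand; what a row does not reach is not made up. The controller multiplies each number of a shift by 0.025 m and each number of a turn by 0.12 rad. A row lasts 1/12 s, in which the tool goes at most 41.7 mm and 7.16 degrees, less where a joint would pass 70% of its speed; a pose out of reach is approached as far as the arm can. A call with a number of a shift or a turn outside -1 to 1 is refused whole. A call with a gripper value outside its range is refused whole. The fingers move at their own pace and stop on an object; "force" is the grip in N (left out, the last holds). Time passes only in rows, so rows that do not move let the fingers close. It gives the time, the measured TCP pose, the force and the opening at its end, in the units of the state.
- ctrl.sense(): the state, without advancing time (a new reading comes with each control period).
- ctrl.read_camera(name): name is "side" or "top"; returns the picture (400x640x3 uint8, red, green, blue); there is no depth.
- ctrl.camera_info(name): a dict with "fx", "fy", "cx", "cy" (pixels), "eye" and "attitude" of the camera in the world. Camera axes: x right, y down, z forward; pixel columns grow to the right and rows downward; lengths in mm; the calibration is good to about 2 mm. A picture is of the moment at which its call begins. camera_info takes no time and is no camera call.
- ctrl.finish_job(): hands the job in, once; it reports no verdict.
The state is a dict: "t": time; "joint_pos": joint angles; "joint_vel": joint speeds; "effort": joint torques, N m; "tcp_pos": TCP position; "ee_rot": TCP orientation; "force": force on the tool from outside, world axes, zero at the start; "moment": the same for the moment, N m; "opening": finger opening in mm.
Only numpy, scipy, OpenCV 4.12 (cv2) and the standard library are available. Lean on these libraries where they do the work, as an engineer would, in place of code of your own. Each camera call takes 0.05 s, during which the arm holds its last target. There are 200 camera calls.

## Task

The red end of a wax bar has jammed slantwise in the neck of the clear wax-ends bottle. Take the bottle by its belly and rock it side to side, the way the wax slants, until the red end drops down to the other ends at the bottom, without poking at it with the gripper; then stand the bottle upright on its round cork mat and let go. Set it down, do not drop it, and leave the other things on the shelf where they are.

Things in the scene. Friction and masses are not known exactly. Their poses are not given: they have to be found in the camera images.
- bottle_center (a point): Centre (half-way up, 72.5 mm above the underside) of the wax-ends bottle: clear plastic, 145 mm tall, 0.16 to 0.27 kg. Belly: a plain cylinder 68 mm across from the foot to 104 mm up, the place to grip. Then a sloping shoulder, a neck 39 mm across (118 to 128 mm up) and a white funnel top. z is the bottle's axis, up.
- bottle_mouth (a point): Centre of the bottle's open mouth, level with the rim of its white funnel top, 145 mm above the underside; axes as the bottle's. The rim is 67 mm across outside, 62 inside; the shallow funnel narrows to a throat 31 mm wide. The wax is jammed in the bottle's y-z plane: rock the bottle in that plane, turning it about its own x axis, to both sides.
- stub_center (a point): Centre of the red wax end, a smooth block 20 x 12 x 56 mm (z along the 56), 18 g. At the start it slants: foot in the throat on the bottle's +y side, upper end out over the rim on the -y side by 5 mm, 17 mm above it, so fingers closing along the bottle's x stay clear. It drops within a few swings of 25 to 35 degrees to each side with a short pause; one side alone may not do.
- mat: Round cork mat, 130 mm across, 5 mm thick, fixed flat on the shelf: the bottle's place. Origin at the centre of its underside, on the shelf, z up.
- wax_rack: Birch rack, 70 x 126 x 58 mm, fixed, with three slots that hold the wax bars. Origin at the centre of its underside.
- bar_red: Red wax bar, 46 x 23 x 88 mm, upright in the rack, its top 100 mm above the shelf. Origin at the centre of its underside.
- bar_violet: Violet wax bar, 46 x 23 x 88 mm, upright in the rack. Origin at the centre of its underside.
- bar_green: Green wax bar, 46 x 23 x 88 mm, upright in the rack. Origin at the centre of its underside.
- lunch_box: Closed stainless steel lunch box, 122 x 176 x 60 mm. Origin at the centre of its underside.
- boot_brush: Birch boot brush lying on its bristles, 185 mm long (along its y), 58 mm wide, 40 mm high. Origin on the shelf under its middle.
- ice_scraper: Yellow plastic ice scraper lying flat, 190 mm long (along its y), blade 100 mm wide at its +y end, 12 mm high. Origin on the shelf under its middle.
- carabiner: Silver carabiner lying flat, 115 x 60 x 11 mm. Origin on the shelf under its middle.
Not all that is in view belongs to the job. Of the things that look like the mat, take the one that is farthest to the robot's right at the start.

How it is judged (in metres and radians):
On the way, in this order (a step that is already met when the one before it is completed fails the run):
1. the bottle is tipped at least 6 degrees to a side while the red wax end is still jammed in its neck (angle between bottle_center's own z axis and vertical above 0.105 rad and z of stub_center in the frame of bottle_center above 0.045 m).
2. the red wax end has dropped down into the belly of the bottle (z of stub_center in the frame of bottle_center below -0.01 m), for 0.2 s.
At the end, for the whole second after the job is handed in: The red wax end lies in the belly of the bottle (its centre at least 15 mm below the bottle's centre), and the bottle stands upright (within 5 degrees) and at rest on the cork mat, its axis within 36 mm of the mat's centre (z of stub_center in the frame of bottle_center below -0.015 m and distance between stub_center and bottle_center below 0.09 m and angle between bottle_center's own z axis and vertical below 0.09 rad and horizontal distance between bottle_center and mat below 0.036 m and height (world z) of bottle_center between 0.073 and 0.084 m and linear speed of bottle below 0.03 m/s); the robot touches nothing.
It fails at once if the fingers push on the red wax end (over 1 N) (contact force between the fingers and stub above 1 N).
It fails at once if the bottle is dropped (it moves faster than 0.9 m/s) (linear speed of bottle above 0.9 m/s).
It fails at once if the rack's wax bars, the lunch box, the brush, the scraper or the carabiner are shifted by more than 30 mm (distance of any of bar_red, bar_violet, bar_green, lunch_box, boot_brush, ice_scraper, carabiner from where it was at the start of the episode above 0.03 m).
It also fails if it takes over 54 s, if anything falls off the work surface, if the arm or the gripper's body presses on something with over 40 N, if the wrist force passes 120 N, or if a joint passes its speed limit or range.

## Working session

There is one attempt and no reset: what is moved stays moved. The work goes in short steps, Python scripts to look and compute and a tool call to move; the robot and the scene stay as the last step left them, time stands still between calls to the robot, and variables do not carry over. Pictures are saved under pics/ and viewed, about 8 in all and at most 12, crops included, and the job is handed in when it is done.

Besides the shell and the picture viewer there is one more tool, called after "Call:" as name(argument=value, ...) on one line, values as JSON. move_arm: Moves the arm, as the interface text tells. Shifts and turns lie within -1 to 1; 1 stands for 0.025 m of shift or 0.12 rad of turn. Its arguments: {"type":"object","properties":{"rows":{"type":"array","items":{"type":"array","items":{"type":"number","minimum":-1,"maximum":1}}},"force":{"type":"number"}},"required":["rows"]}

```bash
mkdir -p pics
python3 - <<'E'
from cell import ctrl
import cv2
s=ctrl.sense();print(s)
for n in("side","top"):
    print(n,ctrl.camera_info(n))
    cv2.imwrite(f"pics/{n}0.png",ctrl.read_camera(n)[:,:,::-1])
E
```

```text
{'t': 0.0, 'joint_pos': array([ 1.08196751e+00,  4.23856568e-01,  1.63070095e+00,  7.50018498e-06,
        1.08861751e+00, -1.89755280e-02]), 'joint_vel': array([-0.0018811 , -0.00066372,  0.00167925, -0.00147627, -0.00152133,
       -0.00158259]), 'effort': array([-2.43149494e-03, -5.57379198e+01, -2.81735981e+01, -2.28005965e-04,
        7.52246473e-03,  2.55572007e-05]), 'tcp_pos': array([282.66114621, 556.77871018, 217.23159481]), 'ee_rot': array([-2.01947744e-04,  2.32773266e-01,  9.72530709e-01, -7.64988575e-04]), 'force': array([ 0.13562466, -0.46011779, -0.20964398]), 'moment': array([ 0.0439123 ,  0.04926151, -0.00689598]), 'opening': 85.5062270996054}
side {'fx': 391.1395439386538, 'fy': 391.1395439386538, 'cx': 317.94254545423587, 'cy': 192.66147402481278, 'eye': array([358.86267753, 828.52558914, 857.57672619]), 'attitude': array([ 0.05516389, -0.1011615 ,  0.90675071, -0.4056186 ])}
top {'fx': 383.6100467723992, 'fy': 383.6100467723992, 'cx': 313.7564868763848, 'cy': 204.6852373042234, 'eye': array([ 500.77761069,   30.5191166 , 1104.22912923]), 'attitude': array([-0.00476107,  0.71017566, -0.70368037,  0.02148947])}
```

View pics/side0.png

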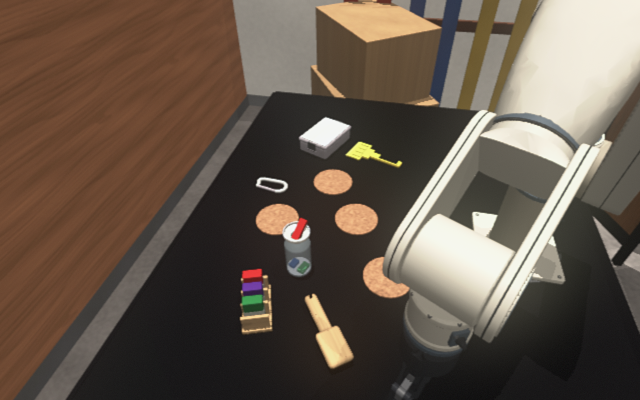

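View pics/top0.png

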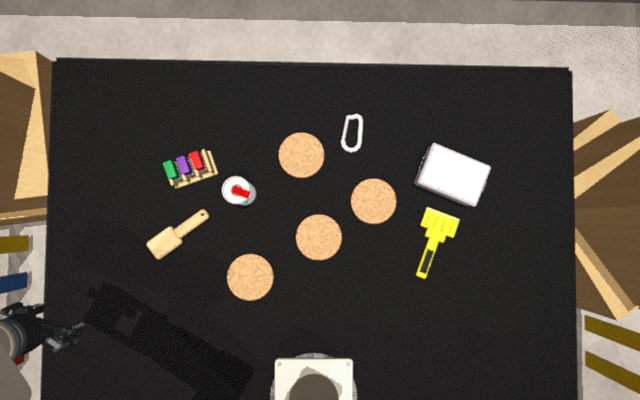

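The top view shows four mats; the rightmost one is at (373,201). The bottle rim is near (238,191), with red wax in it. The rack is up and to the left of it and the brush is below left. Next I'll measure and zoom in.

```bash
cat > h.py <<'E'
import numpy as np, cv2
from scipy.spatial.transform import Rotation as R
from cell import ctrl
def cam(n):
    c=ctrl.camera_info(n); return c,R.from_quat(np.roll(c['attitude'],-1)).as_matrix()
def ray(n,uv,z):
    c,M=cam(n); d=M@np.array([(uv[0]-c['cx'])/c['fx'],(uv[1]-c['cy'])/c['fy'],1]); e=c['eye']
    return e+d*(z-e[2])/d[2]
def proj(n,p):
    c,M=cam(n); q=M.T@(np.asarray(p,float)-c['eye']); return np.array([c['cx']+c['fx']*q[0]/q[2],c['cy']+c['fy']*q[1]/q[2]])
def tri(u1,u2):
    A=[];b=[]
    for n,uv in(('side',u1),('top',u2)):
        c,M=cam(n); d=M@np.array([(uv[0]-c['cx'])/c['fx'],(uv[1]-c['cy'])/c['fy'],1]); d/=np.linalg.norm(d)
        P=np.eye(3)-np.outer(d,d); A.append(P); b.append(P@c['eye'])
    return np.linalg.lstsq(np.vstack(A),np.hstack(b),rcond=None)[0]
E
python3 - <<'E'
from h import *
for n in('top','side'):
    im=cv2.imread(f'pics/{n}0.png'); h=cv2.cvtColor(im,cv2.COLOR_BGR2HSV)
    m=cv2.inRange(h,(4,70,120),(18,200,255))
    for c in cv2.findContours(m,0,2)[0]:
        if 500<cv2.contourArea(c)<2500:
            e=cv2.fitEllipse(c); print(n,'mat?',e,ray(n,e[0],5).round())
    m=cv2.inRange(h,(0,170,90),(6,255,255))|cv2.inRange(h,(174,170,90),(180,255,255))
    for c in cv2.findContours(m,0,2)[0]:
        if 20<cv2.contourArea(c)<2500: print(n,'red',cv2.contourArea(c),cv2.boxPoints(cv2.minAreaRect(c)).round(1).tolist())
a=cv2.imread('pics/top0.png')[150:230,150:270]; b=cv2.imread('pics/side0.png')[210:290,235:355]
cv2.imwrite('pics/z.png',np.hstack([cv2.resize(a,(400*1,267),interpolation=2),cv2.resize(b,(400,267),interpolation=2)]))
im=cv2.imread('pics/top0.png'); cv2.imwrite('pics/z.png',np.vstack([cv2.resize(im[170:212,215:275],None,fx=7,fy=7,interpolation=2),cv2.resize(cv2.imread('pics/side0.png')[212:254,270:330],None,fx=7,fy=7,interpolation=2)]))
E
```

```text
top mat? ((249.717041015625, 276.8459167480469), (45.8752555847168, 46.675750732421875), 36.23528289794922) [335. 185.   5.]
top mat? ((607.9524536132812, 286.7713928222656), (22.550920486450195, 135.0804443359375), 145.84271240234375) [ 312. -850.    5.]
top mat? ((318.3725280761719, 236.91392517089844), (45.483882904052734, 45.75753402709961), 9.998929977416992) [450.  -9.   5.]
top mat? ((373.1842346191406, 200.8271026611328), (44.96114730834961, 45.32738494873047), 146.50381469726562) [ 555. -166.    5.]
top mat? ((545.652099609375, 207.4550018310547), (18.657278060913086, 257.3948669433594), 55.04357147216797) [ 540. -670.    5.]
top mat? ((300.97998046875, 154.72467041015625), (45.01106643676758, 45.39590835571289), 101.98892974853516) [685.  43.   5.]
top mat? ((603.2066650390625, 123.6571273803711), (15.776369094848633, 88.59294891357422), 54.821563720703125) [ 789. -846.    5.]
top red 94.0 [[231.39999389648438, 191.60000610351562], [233.89999389648438, 185.1999969482422], [249.60000610351562, 191.39999389648438], [247.10000610351562, 197.8000030517578]]
top red 161.0 [[188.
[... 320 characters left out ...]
21166992, 48.962459564208984), 127.8355941772461) [348. 195.   5.]
side mat? ((356.00634765625, 218.67349243164062), (30.162561416625977, 42.810516357421875), 94.91232299804688) [452.  -9.   5.]
side mat? ((275.5287780761719, 218.2417755126953), (28.54831886291504, 41.71731948852539), 72.82261657714844) [693.  41.   5.]
side mat? ((332.53094482421875, 181.46034240722656), (24.5249080657959, 38.27631378173828), 90.48001861572266) [ 557. -166.    5.]
side red 200.5 [[242.0, 269.0], [261.0, 269.0], [261.0, 281.0], [242.0, 281.0]]
side red 129.5 [[291.20001220703125, 236.8000030517578], [299.79998779296875, 217.10000610351562], [307.20001220703125, 220.3000030517578], [298.6000061035156, 240.0]]
```

View pics/z.png

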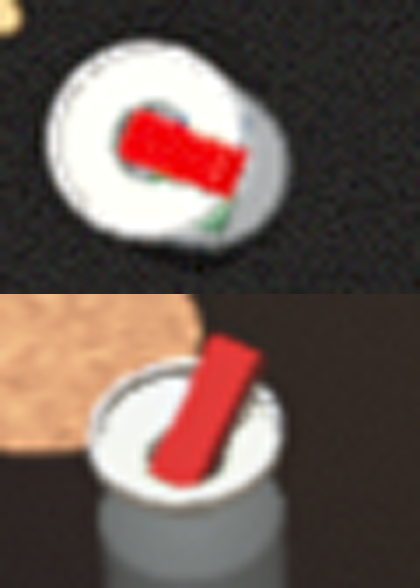

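Top crop: the rim centre is at about (235.7,190.0) and the wax's upper end at about (248.6,194.6). Side crop: the rim centre is at about (296.6,232) and the wax's upper end at about (304,219).

Run:
```python
from h import *
for n in('top','side'):
    im=cv2.imread(f'pics/{n}0.png'); h=cv2.cvtColor(im,cv2.COLOR_BGR2HSV)
    m=cv2.inRange(h,(0,0,165),(180,60,255))|cv2.inRange(h,(0,170,90),(6,255,255))
    w=np.zeros_like(m); 
    if n=='top': w[170:212,215:275]=1
    else: w[215:250,270:330]=1
    m=m*w
    c=max(cv2.findContours(m,0,2)[0],key=cv2.contourArea); hull=cv2.convexHull(c)
    e=cv2.fitEllipse(hull); print(n,e,cv2.boundingRect(c),ray(n,e[0],145))
top=(248.2,194.2); side=(304,219.5)
print('upper',tri(side,top),ray('top',top,161),ray('side',side,161))
b=tri((296.6,232),(235.7,190)); print('rim tri',b)
# foot of belly check: right edge
for n in('top','side'):
  print(n,proj(n,[*b[:2],0]),proj(n,[*b[:2],145]))
# rack / brush positions
for nm,uv,z in(('brush tip',(206,212),30),('rack right-bottom',(217,178),58),('rack bl',(174,187),58),('brush head',(158,250),40),('redbar',(197,160),100)): print(nm,ray('top',uv,z).round())
```

```text
top ((237.7871551513672, 190.46688842773438), (27.57459831237793, 33.47825241088867), 110.4298324584961) (222, 176, 33, 28) [570.18447284 197.84233569 145.        ]
side ((296.4789123535156, 230.1061248779297), (22.202556610107422, 28.846525192260742), 65.81940460205078) (282, 218, 28, 24) [574.22085541 199.02094763 145.        ]
upper [561.17819908 170.30002139 156.52846149] [560.11647941 169.46857748 161.        ] [560.67957276 174.5916196  161.        ]
rim tri [572.07296468 203.50280329 143.28906846]
top [244.6041928 193.5277928] [235.52029956 189.68759494]
side [299.70770188 267.90617345] [296.83077403 231.54915055]
brush tip [518. 305.  30.]
rack right-bottom [610. 270.  58.]
rack bl [584. 385.  58.]
brush head [412. 431.  40.]
redbar [652. 313. 100.]
```

```bash
cat >> h.py <<'E'
def toolR(az,pitch):
    a,p=np.radians([az,pitch]); z=np.array([np.cos(p)*np.cos(a),np.cos(p)*np.sin(a),-np.sin(p)])
    y=np.array([np.sin(a),-np.cos(a),0]); return np.column_stack([np.cross(y,z),y,z])
def plan(p1,R1,N=None,p0=None,R0=None):
    "one row, repeated N times, that leads to TCP p1 / R1"
    s=ctrl.sense()
    if p0 is None:p0=s['tcp_pos'];R0=R.from_quat(np.roll(s['ee_rot'],-1)).as_matrix()
    w=R.from_matrix(R0.T@R1).as_rotvec(); dp=np.array(p1)-p0
    N=N or int(np.ceil(max(abs(w).max()/.12,np.linalg.norm(dp)/24)))
    A=sum(R0@R.from_rotvec(k*w/N).as_matrix() for k in range(N))
    d=np.linalg.solve(A,dp)
    r=np.r_[d/25,w/N/.12]; print('N',N,'row',r.round(3).tolist(),'dp',dp.round(1),'rot deg',np.degrees(w).round(1)); return r
def st():
    s=ctrl.sense(); Rm=R.from_quat(np.roll(s['ee_rot'],-1)).as_matrix()
    print('t',round(s['t'],2),'tcp',s['tcp_pos'].round(1),'q',s['joint_pos'].round(2),'z',Rm[:,2].round(3),'y',Rm[:,1].round(3),'F',s['force'].round(1),'op',round(s['opening'],1)); return s,Rm
E
python3 - <<'E'
from h import *
st()
plan([490,0,270],toolR(70.7,20),36)
E
```

```text
t 0.1 tcp [282.6 556.9 217.3] q [ 1.08  0.42  1.63  0.    1.09 -0.02] z [-0.001 -0.001 -1.   ] y [ 0.453  0.892 -0.001] F [ 0.7 -0.4  0.3] op 85.2
N 36 row [-0.593, -0.015, -0.48, -0.202, 0.23, 0.287] dp [ 207.4 -556.9   52.7] rot deg [-49.9  57.   71.1]
```

Call:
move_arm(rows=[[-0.6, 0, -0.5, -0.2, 0.23, 0.29, 1], [-0.6, 0, -0.5, -0.2, 0.23, 0.29, 1], [-0.6, 0, -0.5, -0.2, 0.23, 0.29, 1], [-0.6, 0, -0.5, -0.2, 0.23, 0.29, 1], [-0.6, 0, -0.5, -0.2, 0.23, 0.29, 1], [-0.6, 0, -0.5, -0.2, 0.23, 0.29, 1], [-0.6, 0, -0.5, -0.2, 0.23, 0.29, 1], [-0.6, 0, -0.5, -0.2, 0.23, 0.29, 1], [-0.6, 0, -0.5, -0.2, 0.23, 0.29, 1], [-0.6, 0, -0.5, -0.2, 0.23, 0.29, 1], [-0.6, 0, -0.5, -0.2, 0.23, 0.29, 1], [-0.6, 0, -0.5, -0.2, 0.23, 0.29, 1]])

```text
t: 1.1
tcp_pos: [430.6, 422.1, 334.5]
ee_rot: [-0.126, 0.423, 0.88, 0.177]
force: [-0.3, -0.0, -0.2]
opening: 85.3
```

Run:
```python
from h import *
st()
plan([490,0,270],toolR(70.7,20),24)
```

```text
t 1.1 tcp [430.6 422.1 334.5] q [ 0.55  0.2   1.73  0.46  1.08 -0.32] z [-0.072  0.417 -0.906] y [0.789 0.58  0.204] F [-0.3 -0.  -0.2] op 85.3
N 24 row [-0.6, -0.025, -0.472, -0.201, 0.23, 0.286] dp [  59.4 -422.1  -64.5] rot deg [-33.1  38.   47.2]
```

j4 turns positive, which is the good side of its range. I'll keep going with the same row.

Call:
move_arm(rows=[[-0.6, 0, -0.48, -0.2, 0.23, 0.29, 1], [-0.6, 0, -0.48, -0.2, 0.23, 0.29, 1], [-0.6, 0, -0.48, -0.2, 0.23, 0.29, 1], [-0.6, 0, -0.48, -0.2, 0.23, 0.29, 1], [-0.6, 0, -0.48, -0.2, 0.23, 0.29, 1], [-0.6, 0, -0.48, -0.2, 0.23, 0.29, 1], [-0.6, 0, -0.48, -0.2, 0.23, 0.29, 1], [-0.6, 0, -0.48, -0.2, 0.23, 0.29, 1], [-0.6, 0, -0.48, -0.2, 0.23, 0.29, 1], [-0.6, 0, -0.48, -0.2, 0.23, 0.29, 1], [-0.6, 0, -0.48, -0.2, 0.23, 0.29, 1], [-0.6, 0, -0.48, -0.2, 0.23, 0.29, 1]])

```text
t: 2.1
tcp_pos: [514.3, 211.6, 352.7]
ee_rot: [-0.24, 0.574, 0.707, 0.336]
force: [0.2, -0.5, -0.6]
opening: 85.6
```

Run:
```python
from h import *
st()
plan([490,0,270],toolR(70.7,20),12)
```

```text
t 2.1 tcp [514.3 211.6 352.7] q [-0.07  0.2   1.88  0.92  1.25 -0.67] z [ 0.046  0.751 -0.658] y [0.973 0.116 0.2  ] F [ 0.2 -0.5 -0.6] op 85.6
N 12 row [-0.611, -0.045, -0.472, -0.199, 0.232, 0.282] dp [ -24.3 -211.6  -82.7] rot deg [-16.5  19.1  23.3]
```

Call:
move_arm(rows=[[-0.61, -0.04, -0.47, -0.2, 0.23, 0.28, 1], [-0.61, -0.04, -0.47, -0.2, 0.23, 0.28, 1], [-0.61, -0.04, -0.47, -0.2, 0.23, 0.28, 1], [-0.61, -0.04, -0.47, -0.2, 0.23, 0.28, 1], [-0.61, -0.04, -0.47, -0.2, 0.23, 0.28, 1], [-0.61, -0.04, -0.47, -0.2, 0.23, 0.28, 1], [-0.61, -0.04, -0.47, -0.2, 0.23, 0.28, 1], [-0.61, -0.04, -0.47, -0.2, 0.23, 0.28, 1], [-0.61, -0.04, -0.47, -0.2, 0.23, 0.28, 1], [-0.61, -0.04, -0.47, -0.2, 0.23, 0.28, 1], [-0.61, -0.04, -0.47, -0.2, 0.23, 0.28, 1], [-0.61, -0.04, -0.47, -0.2, 0.23, 0.28, 1]])

```text
t: 3.1
tcp_pos: [491.9, 0.1, 270.3]
ee_rot: [-0.33, 0.668, 0.475, 0.468]
force: [0.8, 0.1, -0.3]
opening: 85.5
```

Run:
```python
from h import *
st()
Rg=toolR(70.7,20); g=np.array([572,203,62.])
so=g-Rg[:,2]*140
print(so);plan(so,Rg,10)
# zoomed new view of bottle for orientation
im=ctrl.read_camera('side'); cv2.imwrite('pics/s1.png',im[:,:,::-1])
```

```text
t 3.1 tcp [4.919e+02 1.000e-01 2.703e+02] q [-0.64  0.47  2.03  1.12  1.46 -0.96] z [ 0.311  0.886 -0.344] y [ 0.944 -0.33   0.004] F [ 0.8  0.1 -0.3] op 85.5
[528.51852897  78.83640944 109.88282007]
N 10 row [-0.484, 0.033, 0.545, 0.001, 0.002, 0.003] dp [  36.6   78.7 -160.5] rot deg [0.1 0.1 0.2]
```

View pics/s1.png

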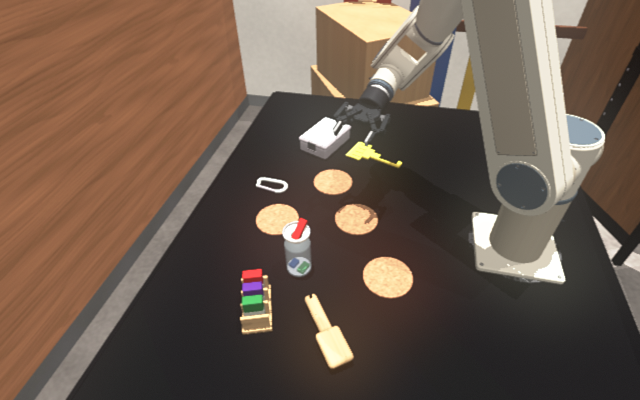

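The gripper is behind the bottle, pointing level and left, with nothing in the way. The bottle is untouched at (297,245). Next is the standoff.

Call:
move_arm(rows=[[-0.48, 0.03, 0.55, 0, 0, 0, 1], [-0.48, 0.03, 0.55, 0, 0, 0, 1], [-0.48, 0.03, 0.55, 0, 0, 0, 1], [-0.48, 0.03, 0.55, 0, 0, 0, 1], [-0.48, 0.03, 0.55, 0, 0, 0, 1], [-0.48, 0.03, 0.55, 0, 0, 0, 1], [-0.48, 0.03, 0.55, 0, 0, 0, 1], [-0.48, 0.03, 0.55, 0, 0, 0, 1], [-0.48, 0.03, 0.55, 0, 0, 0, 1], [-0.48, 0.03, 0.55, 0, 0, 0, 1], [0, 0, 0, 0, 0, 0, 1]])

```text
t: 4.07
tcp_pos: [527.9, 82.7, 108.5]
ee_rot: [-0.331, 0.668, 0.476, 0.466]
force: [-0.1, 0.1, -0.6]
opening: 85.3
```

Run:
```python
from h import *
st()
Rg=toolR(70.7,20); g=np.array([572,203,62.])
plan(g-Rg[:,2]*3,Rg,10)
ims=[]
for n,(x,y) in(('side',(250,110)),('top',(215,120))):
    im=ctrl.read_camera(n)[:,:,::-1]; cv2.imwrite(f'pics/{n}2.png',im); ims.append(cv2.resize(im[y:y+170,x:x+130],None,fx=3,fy=3,interpolation=2))
cv2.imwrite('pics/z2.png',np.hstack(ims))
```

```text
t 4.07 tcp [527.9  82.7 108.5] q [-0.45  0.8   2.04  1.35  1.27 -1.26] z [ 0.307  0.887 -0.346] y [ 0.945 -0.326  0.001] F [-0.1  0.1 -0.6] op 85.3
N 10 row [0.002, 0.008, 0.533, -0.003, 0.004, 0.002] dp [ 43.2 117.7 -45.5] rot deg [-0.2  0.2  0.1]
```

View pics/z2.png

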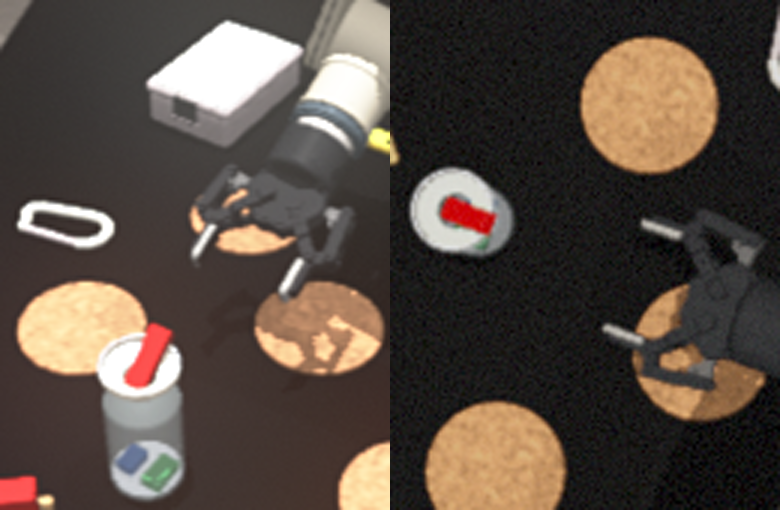

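The gripper is at the standoff and pointing at the bottle. I'll check the lateral alignment numerically using the fingertips and the belly edges.

Run:
```python
from h import *
s,Rm=st(); p=s['tcp_pos']
for sg in(1,-1):
  for z in (9,22): 
    q=p+Rm@np.array([0,sg*45,z]); print(sg,z,((proj('top',q)-[215,120])*3).round(),((proj('side',q)-[250,110])*3).round())
for z in(0,62,104,145):
    print(z,((proj('top',[572,203,z])-[215,120])*3).round(),((proj('side',[572,203,z])-[250,110])*3).round())
```

```text
t 4.17 tcp [528.3  81.6 110.7] q [-0.45  0.8   2.04  1.35  1.27 -1.26] z [ 0.308  0.887 -0.345] y [ 0.945 -0.327  0.003] F [-0.1 -0.3  0.1] op 85.5
1 9 [218. 212.] [178. 291.]
1 22 [205. 208.] [171. 303.]
-1 9 [183. 310.] [263. 328.]
-1 22 [170. 305.] [256. 340.]
0 [ 89. 221.] [149. 473.]
62 [ 79. 216.] [146. 429.]
104 [ 71. 213.] [143. 397.]
145 [ 62. 209.] [141. 364.]
```

Call:
move_arm(rows=[[0, 0.01, 0.53, 0, 0, 0, 1], [0, 0.01, 0.53, 0, 0, 0, 1], [0, 0.01, 0.53, 0, 0, 0, 1], [0, 0.01, 0.53, 0, 0, 0, 1], [0, 0.01, 0.53, 0, 0, 0, 1], [0, 0.01, 0.53, 0, 0, 0, 1], [0, 0.01, 0.53, 0, 0, 0, 1], [0, 0.01, 0.53, 0, 0, 0, 1], [0, 0.01, 0.53, 0, 0, 0, 1]])

```text
t: 4.92
tcp_pos: [568.5, 186.0, 70.9]
ee_rot: [-0.329, 0.667, 0.476, 0.468]
force: [-0.3, 0.3, -0.7]
opening: 85.3
```

Run:
```python
from h import *
st()
ims=[]
for n,(x,y) in(('side',(245,170)),('top',(205,150))):
    im=ctrl.read_camera(n)[:,:,::-1]; cv2.imwrite(f'pics/{n}3.png',im); ims.append(cv2.resize(im[y:y+110,x:x+80],None,fx=5,fy=5,interpolation=2))
z=np.hstack(ims); z=(255*(z/255)**.5).astype('uint8'); cv2.imwrite('pics/z3.png',z)
```

```text
t 4.92 tcp [568.5 186.   70.9] q [-0.22  0.89  2.01  1.6   1.2  -1.31] z [ 0.311  0.886 -0.345] y [ 0.944 -0.329  0.006] F [-0.3  0.3 -0.7] op 85.3
```

View pics/z3.png

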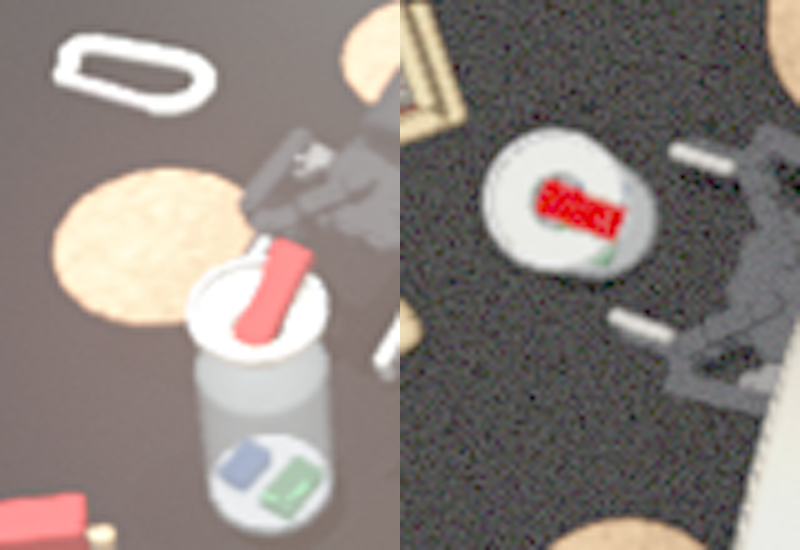

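Run:
```python
from h import *
s,Rm=st()
a=tri((297.4,218),(259.4,180));b=tri((321,244),(247.4,213));m=(a+b)/2
print(a,b,m,'in tool',Rm.T@(m-s['tcp_pos']),Rm.T@(a-b))
g=np.array([572,203,62.]); print('bottle in tool',Rm.T@(g-s['tcp_pos']))
```

```text
t 5.02 tcp [567.9 186.8  70.5] q [-0.22  0.89  2.01  1.6   1.2  -1.31] z [ 0.309  0.886 -0.345] y [ 0.945 -0.327  0.006] F [-0.5 -0.5  0. ] op 85.7
[593.10684045 145.0168161  130.77848307] [515.78207008 181.7812231   87.6705542 ] [554.44445527 163.3990196  109.22451864] in tool [ 27.21878556  -4.85000712 -38.28637907] [ 36.74231658  85.33659293 -23.59456178]
bottle in tool [-2.23936516 -1.46825246 18.52357649]
```

Run:
```python
from h import *
print('overhang',ctrl.finger_overhang)
p0=np.array([282.7,556.8,217.2]); y=np.array([.453,.891,0])
for n in('top','side'):
  for d in(-26,0,22):
    print(n,d,[proj(n,p0+sg*45*y-[0,0,d]).round(1).tolist() for sg in(1,-1)])
s,Rm=st()
for d in(-26,0,9,22): print(d,[proj('top',s['tcp_pos']+Rm@[0,sg*45,d]).round(1).tolist() for sg in(1,-1)])
a=cv2.imread('pics/top0.png')[290:390,0:130]; b=cv2.imread('pics/side0.png')[320:400,370:474]
z=np.vstack([cv2.resize(a,None,fx=3,fy=3,interpolation=2),cv2.resize(b,(390,300),interpolation=2)])
cv2.imwrite('pics/z4.png',(255*(z/255)**.6).astype('uint8'))
```

```text
overhang 22.0
top -26 [[44.9, 307.0], [81.5, 325.9]]
top 0 [[52.7, 304.4], [88.1, 322.7]]
top 22 [[58.9, 302.3], [93.5, 320.2]]
side -26 [[399.6, 410.9], [429.7, 363.5]]
side 0 [[397.5, 417.4], [426.9, 370.8]]
side 22 [[395.8, 422.7], [424.7, 376.7]]
t 5.02 tcp [567.9 186.8  70.5] q [-0.22  0.89  2.01  1.6   1.2  -1.31] z [ 0.309  0.886 -0.345] y [ 0.945 -0.327  0.006] F [-0.5 -0.5  0. ] op 85.7
-26 [[260.6, 180.4], [249.1, 212.2]]
0 [[252.4, 177.7], [241.0, 209.2]]
9 [[249.6, 176.8], [238.2, 208.1]]
22 [[245.6, 175.4], [234.2, 206.7]]
```

View pics/z4.png

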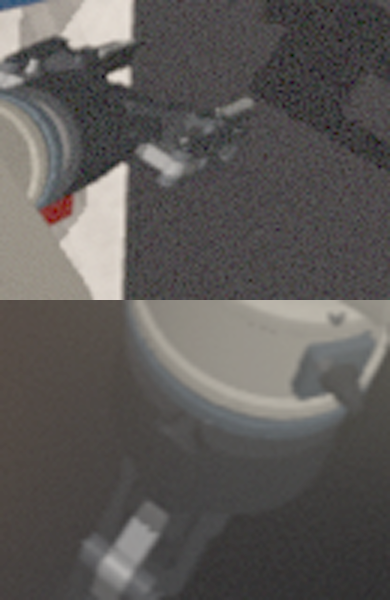

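The light pads triangulate to about 35 mm farther back along the tool than the stated TCP suggests, and the start picture agrees. The tips are still just outside the belly, so I'll follow the images and advance about 25 mm, then re-check.

Call:
move_arm(rows=[[0, -0.03, 0.35, 0, 0, 0, 1], [0, -0.03, 0.35, 0, 0, 0, 1], [0, 0, 0.35, 0, 0, 0, 1], [0, 0, 0, 0, 0, 0, 1]])

```text
t: 5.35
tcp_pos: [574.4, 210.8, 60.3]
ee_rot: [-0.33, 0.667, 0.477, 0.467]
force: [-0.0, -0.8, 0.8]
opening: 85.4
```

Run:
```python
from h import *
s,Rm=st()
ims=[]
for n,(x,y) in(('side',(260,190)),('top',(205,150))):
    im=ctrl.read_camera(n)[:,:,::-1]; cv2.imwrite(f'pics/{n}5.png',im); ims.append(cv2.resize(im[y:y+100,x:x+80],None,fx=5,fy=5,interpolation=2))
    print(n,[(proj(n,s['tcp_pos']+Rm@[11,sg*45,d])-[x,y])*5 for sg in(1,-1) for d in(-26,9)])
z=np.hstack(ims); z=(255*(z/255)**.5).astype('uint8'); cv2.imwrite('pics/z5.png',z)
```

```text
t 5.35 tcp [574.4 210.8  60.3] q [-0.17  0.91  2.    1.65  1.19 -1.33] z [ 0.309  0.886 -0.345] y [ 0.945 -0.328  0.004] F [-0.  -0.8  0.8] op 85.4
side [array([135.17108583, 243.56838081]), array([100.0433607 , 299.35370033]), array([278.47338838, 313.23510645]), array([243.85430006, 371.97077051])]
top [array([226.31201733, 137.22237257]), array([172.13408479, 119.04171451]), array([168.43342664, 295.9508709 ]), array([114.73222997, 275.90283037])]
```

View pics/z5.png

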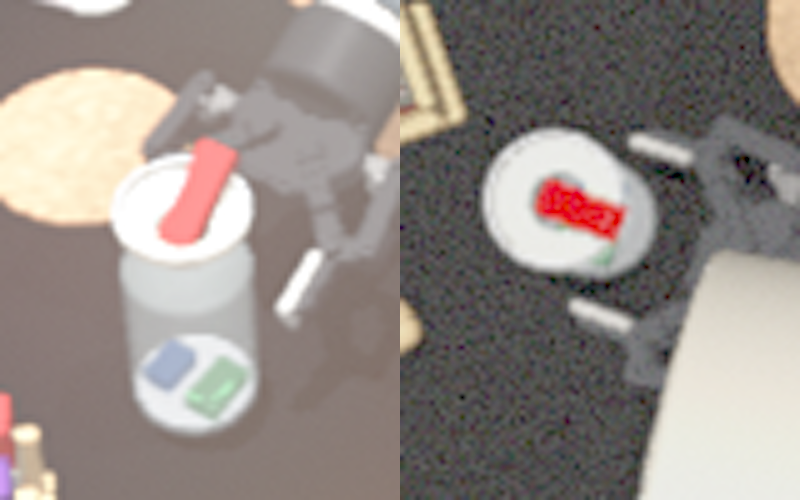

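The pads triangulate again to tips about 27 mm behind the TCP. They straddle the near side of the belly with clearance on both sides. I'll advance 28 mm more and close.

Call:
move_arm(rows=[[0, 0.03, 0.28, 0, 0, 0, 1], [0, 0.03, 0.28, 0, 0, 0, 1], [0, 0, 0.28, 0, 0, 0, 1], [0, 0, 0.28, 0, 0, 0, 1], [0, 0, 0, 0, 0, 0, 1], [0, 0, 0, 0, 0, 0, 0.85]], force=50)

```text
t: 5.95
tcp_pos: [584.1, 234.8, 50.6]
ee_rot: [-0.33, 0.668, 0.477, 0.467]
force: [0.2, -0.3, -0.4]
opening: 75.3
```

Run:
```python
from h import *
s,Rm=st()
ims=[]
for n,(x,y) in(('side',(260,190)),('top',(205,150))):
    im=ctrl.read_camera(n)[:,:,::-1]; cv2.imwrite(f'pics/{n}6.png',im); ims.append(cv2.resize(im[y:y+100,x:x+80],None,fx=5,fy=5,interpolation=2))
z=np.hstack(ims); z=(255*(z/255)**.5).astype('uint8'); cv2.imwrite('pics/z6.png',z)
```

```text
t 5.95 tcp [584.1 234.8  50.6] q [-0.11  0.93  1.98  1.7   1.18 -1.33] z [ 0.308  0.886 -0.345] y [ 0.945 -0.327  0.004] F [ 0.2 -0.3 -0.4] op 75.3
```

View pics/z6.png

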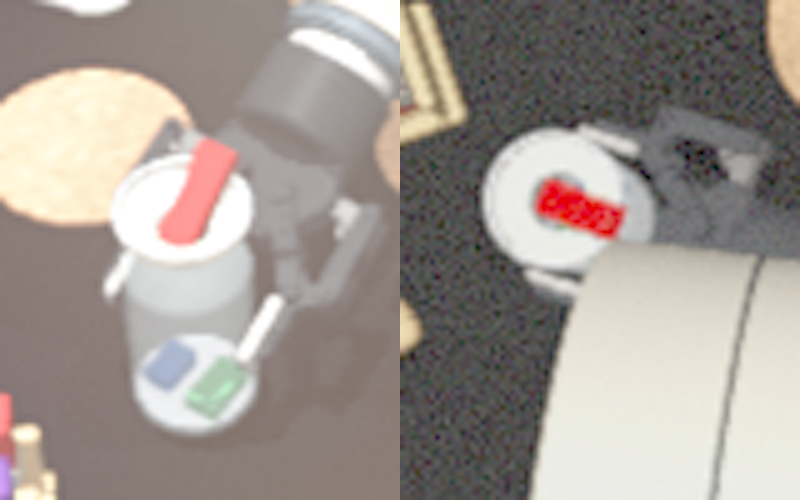

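The pads straddle the belly with the tips past the axis, and the bottle hasn't moved. Closing now.

Call:
move_arm(rows=[[0, 0, 0, 0, 0, 0, 0.7], [0, 0, 0, 0, 0, 0, 0.6], [0, 0, 0, 0, 0, 0, 0.5], [0, 0, 0, 0, 0, 0, 0.5], [0, 0, 0, 0, 0, 0, 0.5], [0, 0, 0, 0, 0, 0, 0.5]], force=70)

```text
t: 6.55
tcp_pos: [584.3, 234.0, 51.1]
ee_rot: [-0.33, 0.668, 0.476, 0.467]
force: [-2.3, -1.8, 3.6]
opening: 65.1
```

Run:
```python
from h import *
s,Rm=st(); p=s['tcp_pos']
# lift straight 110
plan(p+[0,0,110],Rm,8)
```

```text
t 6.55 tcp [584.3 234.   51.1] q [-0.12  0.93  1.98  1.7   1.18 -1.33] z [ 0.31   0.886 -0.345] y [ 0.945 -0.328  0.004] F [-2.3 -1.8  3.6] op 65.1
N 8 row [0.516, 0.002, -0.19, 0.0, 0.0, 0.0] dp [  0.   0. 110.] rot deg [0. 0. 0.]
```

Call:
move_arm(rows=[[0.2, 0, -0.07, 0, 0, 0, 0.5], [0.4, 0, -0.15, 0, 0, 0, 0.5], [0.6, 0, -0.22, 0, 0, 0, 0.5], [0.6, 0, -0.22, 0, 0, 0, 0.5], [0.6, 0, -0.22, 0, 0, 0, 0.5], [0.6, 0, -0.22, 0, 0, 0, 0.5], [0.6, 0, -0.22, 0, 0, 0, 0.5], [0.6, 0, -0.22, 0, 0, 0, 0.5], [0.6, 0, -0.22, 0, 0, 0, 0.5], [0.6, 0, -0.22, 0, 0, 0, 0.5], [0.3, 0, -0.1, 0, 0, 0, 0.5], [0, 0, 0, 0, 0, 0, 0.5]])

```text
t: 7.55
tcp_pos: [584.4, 234.7, 204.7]
ee_rot: [-0.329, 0.667, 0.477, 0.468]
force: [0.1, -0.1, -3.5]
opening: 65.1
```

Run:
```python
from h import *
s,Rm=st(); p=s['tcp_pos']; print(s['moment'].round(2))
ims=[]
for n,(x,y) in(('side',(230,150)),('top',(195,140))):
    im=ctrl.read_camera(n)[:,:,::-1]; cv2.imwrite(f'pics/{n}7.png',im); ims.append(cv2.resize(im[y:y+125,x:x+100],None,fx=4,fy=4,interpolation=2))
z=np.hstack(ims); z=(255*(z/255)**.5).astype('uint8'); cv2.imwrite('pics/z7.png',z)
```

```text
t 7.55 tcp [584.4 234.7 204.7] q [-0.11  0.61  2.03  1.59  1.16 -1.04] z [ 0.311  0.886 -0.345] y [ 0.945 -0.328  0.008] F [ 0.1 -0.1 -3.5] op 65.1
[-0.79  0.26 -0.01]
```

View pics/z7.png

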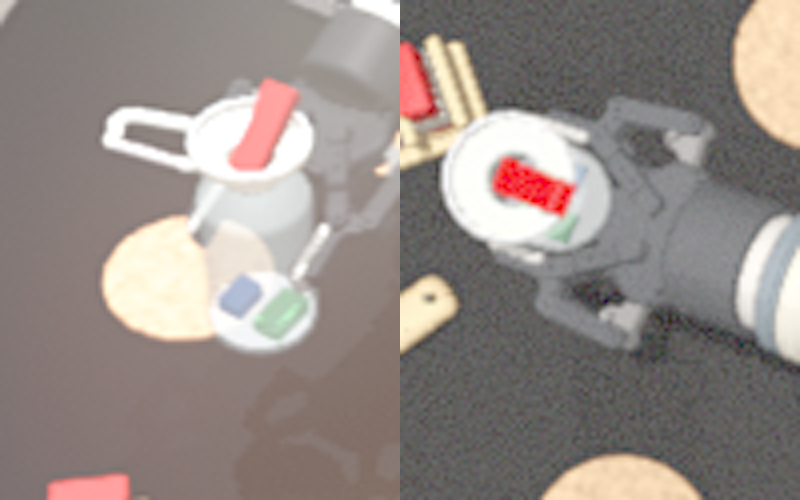

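The bottle is held upright and lifted, the wax is still jammed, and the ends are at the bottom. I'll back away from the rack and then start rocking.

Call:
move_arm(rows=[[0, 0, -0.3, 0, 0, 0, 0.5], [0, 0, -0.6, 0, 0, 0, 0.5], [0, 0, -0.6, 0, 0, 0, 0.5], [0, 0, -0.6, 0, 0, 0, 0.5], [0, 0, -0.4, 0, 0, 0, 0.5], [0, 0, 0, 0, 0, 0, 0.5]], force=80)

```text
t: 8.15
tcp_pos: [564.5, 177.7, 223.9]
ee_rot: [-0.33, 0.668, 0.476, 0.467]
force: [0.4, 0.6, -2.2]
opening: 65.3
```

Call:
move_arm(rows=[[0, 0, 0, 0, 0.4, 0, 0.5], [0, 0, 0, 0, 0.8, 0, 0.5], [0, 0, 0, 0, 0.8, 0, 0.5], [0, 0, 0, 0, 0.8, 0, 0.5], [0, 0, 0, 0, 0.8, 0, 0.5], [0, 0, 0, 0, 0.7, 0, 0.5], [0, 0, 0, 0, 0, 0, 0.5], [0, 0, 0, 0, 0, 0, 0.5], [0, 0, 0, 0, 0, 0, 0.5], [0, 0, 0, 0, 0, 0, 0.5]])

```text
t: 8.98
tcp_pos: [564.8, 179.4, 225.0]
ee_rot: [-0.44, 0.526, 0.377, 0.622]
force: [-0.6, 0.4, -2.6]
opening: 65.1
```

Call:
move_arm(rows=[[0, 0, 0, 0, -0.4, 0, 0.5], [0, 0, 0, 0, -0.8, 0, 0.5], [0, 0, 0, 0, -0.8, 0, 0.5], [0, 0, 0, 0, -0.8, 0, 0.5], [0, 0, 0, 0, -0.8, 0, 0.5], [0, 0, 0, 0, -0.8, 0, 0.5], [0, 0, 0, 0, -0.8, 0, 0.5], [0, 0, 0, 0, -0.8, 0, 0.5], [0, 0, 0, 0, -0.8, 0, 0.5], [0, 0, 0, 0, -0.8, 0, 0.5], [0, 0, 0, 0, -0.8, 0, 0.5], [0, 0, 0, 0, 0, 0, 0.5]])

```text
t: 9.98
tcp_pos: [566.2, 180.3, 229.1]
ee_rot: [-0.201, 0.76, 0.544, 0.292]
force: [0.3, 1.1, -1.1]
opening: 65.1
```

```bash
cat >> h.py <<'E'
def red(n,tag,show=True):
    im=ctrl.read_camera(n)[:,:,::-1]; cv2.imwrite(f'pics/{n}{tag}.png',im); h=cv2.cvtColor(im,cv2.COLOR_BGR2HSV)
    m=cv2.inRange(h,(0,110,70),(8,255,255))|cv2.inRange(h,(172,110,70),(180,255,255)); m[:100]=0
    for c in cv2.findContours(m,0,2)[0]:
        if cv2.contourArea(c)>15: r=cv2.minAreaRect(c); print(n,'red',cv2.contourArea(c),np.round(r[0],0),np.round(r[1],0))
E
python3 - <<'E'
from h import *
s,Rm=st()
for n in('side','top'): red(n,'8'); g=s['tcp_pos']+Rm@[0,0,-35]; print(proj(n,g))
E
```

```text
t 9.98 tcp [566.2 180.3 229.1] q [-0.06  0.33  1.96  0.97  0.88 -0.39] z [ 0.226  0.623 -0.749] y [ 0.945 -0.327  0.013] F [ 0.3  1.1 -1.1] op 65.1
side red 231.0 [252. 275.] [14. 21.]
side red 130.0 [296. 170.] [19.  9.]
[305.06198159 186.85189002]
top red 197.0 [ 11. 392.] [15. 22.]
top red 356.0 [ 12. 359.] [15. 33.]
top red 79.0 [227. 186.] [10.  9.]
top red 188.0 [197. 160.] [21. 11.]
[246.8881898  192.35086882]
```

Call:
move_arm(rows=[[0, 0, 0, 0, 0, 0, 0.5], [0, 0, 0, 0, 0, 0, 0.5], [0, 0, 0, 0, 0, 0, 0.5], [0, 0, 0, 0, 0, 0, 0.5]])

```text
t: 10.42
tcp_pos: [564.1, 178.8, 223.2]
ee_rot: [-0.205, 0.762, 0.542, 0.29]
force: [-0.6, -0.2, -3.0]
opening: 65.1
```

Call:
move_arm(rows=[[0, 0, 0, 0, 0.4, 0, 0.5], [0, 0, 0, 0, 0.8, 0, 0.5], [0, 0, 0, 0, 0.8, 0, 0.5], [0, 0, 0, 0, 0.8, 0, 0.5], [0, 0, 0, 0, 0.7, 0, 0.5], [0, 0, 0, 0, 0.4, 0, 0.5], [0, 0, 0, 0, 0, 0, 0.5], [0, 0, 0, 0, 0, 0, 0.5]])

```text
t: 11.08
tcp_pos: [564.7, 178.6, 222.8]
ee_rot: [-0.324, 0.674, 0.479, 0.458]
force: [0.5, 0.2, -2.5]
opening: 64.9
```

Run:
```python
from h import *
s,Rm=st()
print('pitch',np.degrees(np.arcsin(-Rm[2,2])))
for n in('side','top'):
    red(n,'9'); g=s['tcp_pos']+Rm@[0,0,-35]
    print([proj(n,g+[0,0,d]).round() for d in(-65,0,80,95)])
```

```text
t 11.08 tcp [564.7 178.6 222.8] q [-0.23  0.55  2.05  1.46  1.19 -0.98] z [ 0.307  0.877 -0.369] y [ 0.944 -0.33   0.002] F [ 0.5  0.2 -2.5] op 64.9
pitch 21.682296840724053
side red 231.0 [252. 275.] [14. 21.]
side red 21.0 [404. 257.] [17.  6.]
[array([309., 210.]), array([308., 190.]), array([307., 164.]), array([307., 159.])]
top red 198.0 [ 11. 392.] [15. 22.]
top red 355.0 [ 12. 359.] [15. 32.]
top red 38.5 [244. 193.] [8. 6.]
top red 191.5 [197. 160.] [21. 11.]
[array([256., 197.]), array([253., 195.]), array([248., 192.]), array([247., 192.])]
```

Run:
```python
from h import *
ims=[]
for n,(x,y) in(('side',(260,130)),('top',(205,145))):
    im=cv2.imread(f'pics/{n}9.png'); ims.append(cv2.resize(im[y:y+100,x:x+80],None,fx=5,fy=5,interpolation=2))
z=np.hstack(ims); z=(255*(z/255)**.5).astype('uint8'); cv2.imwrite('pics/z9.png',z)
```

```text
(no output)
```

View pics/z9.png

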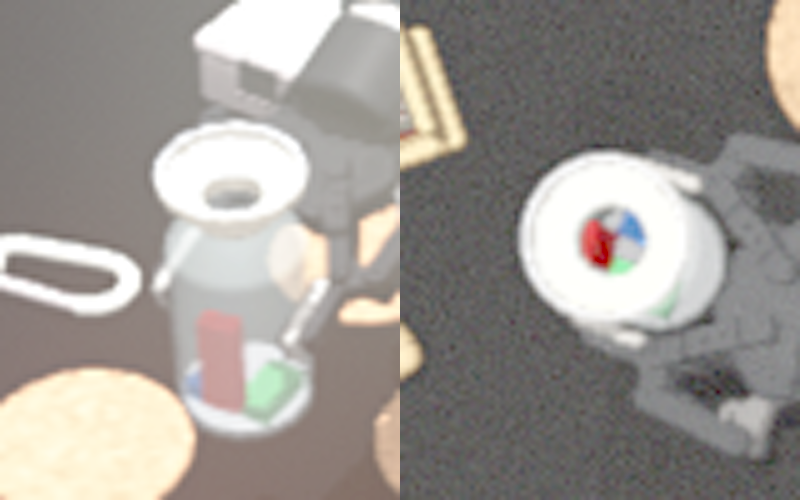

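The red end now stands in the belly among the other ends, seen in the side view and through the throat in the top view. The bottle looks upright. Next I carry it to the rightmost mat.

Run:
```python
from h import *
psi=-36.1; Rz=R.from_euler('z',psi,degrees=True).as_matrix()
off=Rz@[-12.3,-31,0]; T=np.array([556,-166,0])-off; T[2]=170
R1=R.from_euler('z',psi,degrees=True).as_matrix()@toolR(70.75,20.2)
print(T); plan(T,R1,24)
```

```text
[ 584.20336265 -148.19942879  170.        ]
N 24 row [-0.238, 0.356, -0.366, -0.204, 0.008, 0.08] dp [  19.2 -327.4  -54.3] rot deg [-33.7   1.3  13.2]
```

Call:
move_arm(rows=[[-0.24, 0.36, -0.37, -0.2, 0.01, 0.08, 0.5], [-0.24, 0.36, -0.37, -0.2, 0.01, 0.08, 0.5], [-0.24, 0.36, -0.37, -0.2, 0.01, 0.08, 0.5], [-0.24, 0.36, -0.37, -0.2, 0.01, 0.08, 0.5], [-0.24, 0.36, -0.37, -0.2, 0.01, 0.08, 0.5], [-0.24, 0.36, -0.37, -0.2, 0.01, 0.08, 0.5], [-0.24, 0.36, -0.37, -0.2, 0.01, 0.08, 0.5], [-0.24, 0.36, -0.37, -0.2, 0.01, 0.08, 0.5], [-0.24, 0.36, -0.37, -0.2, 0.01, 0.08, 0.5], [-0.24, 0.36, -0.37, -0.2, 0.01, 0.08, 0.5], [-0.24, 0.36, -0.37, -0.2, 0.01, 0.08, 0.5], [-0.24, 0.36, -0.37, -0.2, 0.01, 0.08, 0.5]])

```text
t: 12.18
tcp_pos: [601.1, 13.9, 197.1]
ee_rot: [-0.253, 0.736, 0.367, 0.509]
force: [0.2, -0.5, -2.2]
opening: 65.1
```

Call:
move_arm(rows=[[-0.24, 0.36, -0.37, -0.2, 0.01, 0.08, 0.5], [-0.24, 0.36, -0.37, -0.2, 0.01, 0.08, 0.5], [-0.24, 0.36, -0.37, -0.2, 0.01, 0.08, 0.5], [-0.24, 0.36, -0.37, -0.2, 0.01, 0.08, 0.5], [-0.24, 0.36, -0.37, -0.2, 0.01, 0.08, 0.5], [-0.24, 0.36, -0.37, -0.2, 0.01, 0.08, 0.5], [-0.24, 0.36, -0.37, -0.2, 0.01, 0.08, 0.5], [-0.24, 0.36, -0.37, -0.2, 0.01, 0.08, 0.5], [-0.24, 0.36, -0.37, -0.2, 0.01, 0.08, 0.5], [-0.24, 0.36, -0.37, -0.2, 0.01, 0.08, 0.5], [-0.24, 0.36, -0.37, -0.2, 0.01, 0.08, 0.5], [0, 0, 0, 0, 0, 0, 0.5]])

```text
t: 13.18
tcp_pos: [588.6, -140.4, 170.1]
ee_rot: [-0.182, 0.779, 0.255, 0.544]
force: [-0.4, 0.2, -3.1]
opening: 64.7
```

Run:
```python
from h import *
s,Rm=st()
psi=-36.1; Rz=R.from_euler('z',psi,degrees=True).as_matrix()
T=np.array([584.2,-148.2,95]); R1=Rz@toolR(70.75,20.2); plan(T,R1,6)
az=np.degrees(np.arctan2(Rm[1,2],Rm[0,2])); print('az',az,'pitch',np.degrees(np.arcsin(-Rm[2,2])))
o=R.from_euler('z',az-70.75,degrees=True).apply([-12.3,-31,-51]); B=s['tcp_pos']+o; print('expected base',B)
c=[]
for n in('side','top'):
    im=ctrl.read_camera(n)[:,:,::-1]; cv2.imwrite(f'pics/{n}10.png',im); h=cv2.cvtColor(im,cv2.COLOR_BGR2HSV)
    m=cv2.inRange(h,(0,0,165),(180,60,255)); e=proj(n,B+[0,0,145]); x,y=e.astype(int)
    w=np.zeros_like(m); w[y-18:y+19,x-22:x+23]=1; k=max(cv2.findContours(m*w,0,2)[0],key=cv2.contourArea)
    f=cv2.fitEllipse(cv2.convexHull(k)); print(n,'rim exp',e.round(1),'seen',f, cv2.boundingRect(k)); c.append(f[0])
print('rim tri',tri(*c))
```

```text
t 13.18 tcp [ 588.6 -140.4  170.1] q [-0.76  0.67  2.06  1.58  1.18 -1.12] z [ 0.754  0.561 -0.342] y [ 0.595 -0.804 -0.007] F [-0.4  0.2 -3.1] op 64.7
N 6 row [-0.489, 0.027, 0.121, -0.046, -0.004, 0.006] dp [ -4.4  -7.8 -75.1] rot deg [-1.9 -0.2  0.3]
az 36.6585565887368 pitch 20.01550309377516
expected base [ 561.03371134 -159.18206029  119.12322229]
side rim exp [331.3 115.1] seen ((327.04571533203125, 128.0798797607422), (33.35098648071289, 41.86725997924805), 34.533451080322266) (309, 109, 36, 25)
top rim exp [390.9 192.3] seen ((386.425048828125, 193.52606201171875), (32.21387481689453, 40.4552116394043), 69.40933227539062) (368, 177, 39, 33)
rim tri [ 567.33368064 -157.53778865  219.81623209]
```

```bash
cat >> h.py <<'E'
def rim(tag,B):
    c=[]
    for n in('side','top'):
        im=cv2.imread(f'pics/{n}{tag}.png'); h=cv2.cvtColor(im,cv2.COLOR_BGR2HSV); e=proj(n,B); x,y=e.astype(int)
        for V in(185,205,220):
            m=cv2.inRange(h,(0,0,V),(180,45,255)); w=np.zeros_like(m); w[y-18:y+19,x-22:x+23]=1
            m=cv2.morphologyEx(m*w,cv2.MORPH_OPEN,np.ones((3,3),np.uint8))
            k=max(cv2.findContours(m,0,2)[0],key=cv2.contourArea); f=cv2.fitEllipse(cv2.convexHull(k)); print(n,V,'exp',e.round(1),np.round(f[0],1),np.round(f[1],1),cv2.boundingRect(k))
            if V==205:c.append(f[0])
    print('rim tri',tri(*c))
E
python3 - <<'E'
from h import *
rim('10',np.array([561,-159.2,264.]))
E
```

```text
side 185 exp [331.3 115.2] [324.2 120.8] [18.7 38.2] (309, 109, 34, 25)
side 205 exp [331.3 115.2] [323.7 121.4] [17.5 37.3] (309, 111, 33, 23)
side 220 exp [331.3 115.2] [317.7 128.2] [10.8 20.5] (309, 121, 18, 13)
top 185 exp [390.9 192.3] [389.5 192.6] [30.9 33.6] (376, 177, 30, 31)
top 205 exp [390.9 192.3] [389.7 192.5] [30.1 33.2] (376, 177, 30, 31)
top 220 exp [390.9 192.3] [389.3 192.4] [28.3 31. ] (376, 177, 28, 31)
rim tri [ 572.93563557 -159.3812197   241.11152968]
```

The top view puts the rim within 1.5 px of where an upright, unslipped bottle should be. The side mask runs into the white lunch box, so I'm discarding that one. Lowering now.

Call:
move_arm(rows=[[-0.49, 0.03, 0.12, -0.05, 0, 0, 0.5], [-0.49, 0.03, 0.12, -0.05, 0, 0, 0.5], [-0.49, 0.03, 0.12, -0.05, 0, 0, 0.5], [-0.49, 0.03, 0.12, -0.05, 0, 0, 0.5], [-0.49, 0.03, 0.12, -0.05, 0, 0, 0.5], [-0.49, 0.03, 0.12, -0.05, 0, 0, 0.5], [0, 0, 0, 0, 0, 0, 0.5], [0, 0, 0, 0, 0, 0, 0.5]])

```text
t: 13.95
tcp_pos: [585.0, -145.8, 95.3]
ee_rot: [-0.17, 0.781, 0.247, 0.548]
force: [-0.6, 0.6, -3.1]
opening: 65.1
```

Run:
```python
from h import *
s,Rm=st()
psi=-36.1; Rz=R.from_euler('z',psi,degrees=True).as_matrix()
T=np.array([584.2,-148.2,62]); R1=Rz@toolR(70.75,20.2); plan(T,R1,6)
for n in('side','top'): cv2.imwrite(f'pics/{n}11.png',ctrl.read_camera(n)[:,:,::-1])
B=s['tcp_pos']+[-28.2,-17.8,-51+145]; print(B-[0,0,145]); rim('11',B)
```

```text
t 13.95 tcp [ 585.  -145.8   95.3] q [-0.77  0.83  2.05  1.67  1.18 -1.3 ] z [ 0.772  0.536 -0.342] y [ 0.572 -0.82   0.004] F [-0.6  0.6 -3.1] op 65.1
N 6 row [-0.213, 0.01, 0.063, -0.003, -0.005, 0.008] dp [ -0.8  -2.4 -33.3] rot deg [-0.1 -0.2  0.3]
[ 556.78787222 -163.5508662    44.29778345]
side 185 exp [332.9 136. ] [328.2 132.9] [30.  41.2] (310, 118, 40, 32)
side 205 exp [332.9 136. ] [327.5 132. ] [27.7 40.4] (310, 118, 39, 30)
side 220 exp [332.9 136. ] [327.5 131.7] [26.2 40.5] (310, 118, 39, 28)
top 185 exp [385.7 196.3] [384.9 196.1] [27.7 28.7] (372, 183, 28, 27)
top 205 exp [385.7 196.3] [384.5 196.1] [25.1 27.4] (373, 183, 25, 27)
top 220 exp [385.7 196.3] [384.7 196.2] [24.2 25.2] (373, 184, 25, 26)
rim tri [ 563.68578516 -155.20607875  208.03655028]
```

Position and attitude are good. I'll lower the last stretch gently, watching the force.

Call:
move_arm(rows=[[-0.21, 0.01, 0.06, 0, 0, 0, 0.5], [-0.21, 0.01, 0.06, 0, 0, 0, 0.5], [-0.21, 0.01, 0.06, 0, 0, 0, 0.5], [-0.21, 0.01, 0.06, 0, 0, 0, 0.5], [-0.21, 0.01, 0.06, 0, 0, 0, 0.5], [-0.21, 0.01, 0.06, 0, 0, 0, 0.5], [0, 0, 0, 0, 0, 0, 0.5], [0, 0, 0, 0, 0, 0, 0.5]])

```text
t: 14.72
tcp_pos: [584.0, -149.0, 62.3]
ee_rot: [-0.17, 0.781, 0.246, 0.548]
force: [-0.6, -0.3, -3.0]
opening: 65.0
```

Call:
move_arm(rows=[[-0.08, 0, 0.03, 0, 0, 0, 0.5], [-0.08, 0, 0.03, 0, 0, 0, 0.5], [0, 0, 0, 0, 0, 0, 0.5], [0, 0, 0, 0, 0, 0, 0.5]])

```text
t: 15.05
tcp_pos: [584.2, -149.0, 58.6]
ee_rot: [-0.169, 0.781, 0.247, 0.548]
force: [0.6, -0.6, -2.7]
opening: 65.2
```

Call:
move_arm(rows=[[-0.06, 0, 0.02, 0, 0, 0, 0.5], [0, 0, 0, 0, 0, 0, 0.5], [0, 0, 0, 0, 0, 0, 0.5]])

```text
t: 15.3
tcp_pos: [584.1, -149.1, 57.0]
ee_rot: [-0.169, 0.781, 0.247, 0.548]
force: [0.7, 0.3, -2.8]
opening: 65.2
```

Call:
move_arm(rows=[[-0.05, 0, 0.02, 0, 0, 0, 0.5], [0, 0, 0, 0, 0, 0, 0.5], [0, 0, 0, 0, 0, 0, 0.5]])

```text
t: 15.55
tcp_pos: [584.4, -149.0, 56.4]
ee_rot: [-0.17, 0.781, 0.247, 0.549]
force: [-0.4, 0.1, 3.4]
opening: 64.9
```

The force went from -3 to +3 N, so the bottle is standing on the mat. I'll open gently.

Call:
move_arm(rows=[[0, 0, 0, 0, 0, 0, 0.76], [0, 0, 0, 0, 0, 0, 0.78], [0, 0, 0, 0, 0, 0, 0.82], [0, 0, 0, 0, 0, 0, 0.9], [0, 0, 0, 0, 0, 0, 1], [0, 0, 0, 0, 0, 0, 1], [0, 0, 0, 0, 0, 0, 1], [0, 0, 0, 0, 0, 0, 1]], force=20)

```text
t: 16.22
tcp_pos: [584.1, -149.1, 55.5]
ee_rot: [-0.169, 0.781, 0.247, 0.548]
force: [0.4, 0.8, -0.7]
opening: 85.6
```

Call:
move_arm(rows=[[0, 0, -0.2, 0, 0, 0, 1], [0, 0, -0.4, 0, 0, 0, 1], [0, 0, -0.5, 0, 0, 0, 1], [0, 0, -0.5, 0, 0, 0, 1], [0, 0, -0.5, 0, 0, 0, 1], [0, 0, -0.5, 0, 0, 0, 1], [0, 0, -0.5, 0, 0, 0, 1], [0, 0, -0.5, 0, 0, 0, 1], [0, 0, -0.5, 0, 0, 0, 1], [0, 0, -0.5, 0, 0, 0, 1], [0, 0, -0.2, 0, 0, 0, 1], [0, 0, 0, 0, 0, 0, 1]])

```text
t: 17.22
tcp_pos: [490.8, -214.6, 97.2]
ee_rot: [-0.169, 0.781, 0.246, 0.548]
force: [0.2, -0.9, -0.7]
opening: 85.3
```

Run:
```python
from h import *
st()
for n in('side','top'): cv2.imwrite(f'pics/{n}12.png',ctrl.read_camera(n)[:,:,::-1])
rim('12',np.array([556,-166,150.]))
ims=[]
for n,p in(('side',(332,160)),('top',(380,198))):
    x,y=p[0]-40,p[1]-50; im=cv2.imread(f'pics/{n}12.png'); ims.append(cv2.resize(im[y:y+100,x:x+80],None,fx=5,fy=5,interpolation=2))
z=np.hstack(ims); cv2.imwrite('pics/z12.png',(255*(z/255)**.6).astype('uint8'))
```

```text
t 17.22 tcp [ 490.8 -214.6   97.2] q [-1.02  0.83  2.07  1.43  1.25 -1.32] z [ 0.774  0.533 -0.342] y [ 0.57  -0.822  0.007] F [ 0.2 -0.9 -0.7] op 85.3
side 185 exp [333.2 146.2] [329.1 135.9] [31.  40.4] (311, 128, 36, 24)
side 205 exp [333.2 146.2] [329.2 135.9] [30.1 41. ] (311, 128, 36, 24)
side 220 exp [333.2 146.2] [329.1 135.7] [30.4 40.3] (311, 128, 36, 23)
top 185 exp [383.4 197.5] [382.6 197.5] [27.8 29. ] (369, 184, 29, 27)
top 205 exp [383.4 197.5] [382.8 197.4] [27.1 28.1] (371, 184, 26, 27)
top 220 exp [383.4 197.5] [382.8 197.5] [25.4 27.5] (371, 184, 25, 27)
rim tri [ 559.78651921 -154.00635098  195.33374898]
```

View pics/z12.png

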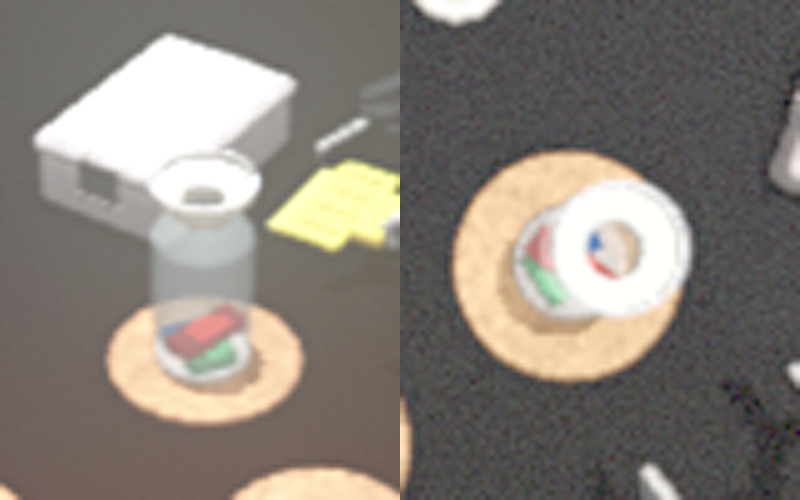

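The bottle stands upright and centred on the rightmost mat, with the red end lying at the bottom and the gripper clear. Handing in.

```bash
python3 -c "
from cell import ctrl
print(ctrl.finish_job())"
```

```text
the job is handed in; nothing more can be done
None
```

The job is done and handed in at about 17 s; the hand-in gave no verdict. I gripped the bottle by its belly along its x axis, lifted it and rocked it about ±30° in the plane of the slant. The red end dropped after one swing to each side. I then stood the bottle on the rightmost mat, let go and backed off about 120 mm.

**Last checks:**
- **Upright and centred:** in the top view the rim is within 1 px (about 2 mm) of where an upright bottle centred on the mat would put it.
- **Red end:** it lies at the bottom of the belly in the last picture.
- **Set down:** the vertical force went from -3 to +3 N at contact, so it was placed, not dropped.
- **Other things:** the lunch box and scraper look untouched in the last picture. I did not measure the other objects for shift.

**Checks that failed or disagreed:**
- **Side-view rim measurement:** it failed because the white lunch box stood behind the rim and spoiled the mask, so I ignored it.
- **Finger position:** in the pictures the pads sat about 35 mm farther back than the stated tool data. I followed the pictures for the grasp.
- **Grip opening:** it read 65 mm on the 68 mm belly.

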